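# Cock and fire a bench spring hammer to set a dowel flush

## Robot

A 6-joint arm with a two-finger parallel gripper is mounted at the origin on the work surface. World frame = base frame: x ahead of the robot, y to its left, z up, the work surface at z = 0. Lengths are in m, angles in rad, forces in N, time in s.
With the tool pointing down it reaches from about 0.375 to 0.975 m from the base axis. Payload 3.8 kg.
Tool frame: the origin (TCP) lies on the centre line of the jaws, within the pads' length; the fingertips stand 22 mm ahead of it and the grasp point (between the pads) lies 3 mm ahead of it; x points along the fingers, y is the direction in which the jaws open and shut, and the axes are right-handed (so a half turn about x gives the same grasp; the last joint's range is limited). The gripper opens to 85 mm and grips with 20 to 120 N. Pads are 22 mm wide; open, the fingers measure 114 mm over their backs; the gripper's body (76 mm by 85 mm) begins 54 mm behind the grasp point. The pads swing forward as they close: fully open they stand 13 mm farther back than shut.
Start: joints at [-1.219, 0.264, 1.604, -0, 1.274, -0.037], TCP at [0.256, -0.625, 0.253] pointing down, gripper open.
Joint ranges: [-2.63, 2.63], [-0.94, 2.18], [0.31, 2.57], [-1.31, 4.45], [0, 2.66], [-2.55, 2.55]. Speed limits (rad/s): [2.57, 2.57, 3.14, 3.14, 3.14, 3.14].

## Interface

Orientations are given as a rotation vector (axis times angle).
In Python, from workcell import monitor, eyes, finish_job gives the robot as it stands. The module is installed in compiled form; this text tells all that it offers.
- The arm moves only by the tool play_rows, never from a script. Its argument "deltas" is a list of rows, each an object of numbers: "wx", "wy", "wz": the turn, a rotation vector about the world's x, y, z in degrees; "x", "y", "z": the shift along the world's x, y, z in mm; "fingers": the closure, from -1 (fully open) to 1 (shut), so that 0 is half open. A call has 1 to 20 rows; each row is the pose to reach, as a shift and turn from the pose commanded when the call began; what a row does not reach only later rows make up. A row lasts 1/8 s, in which the tool goes at most 62.5 mm and 10.7 degrees, less where a joint would pass 70% of its speed; a pose out of reach is approached as far as the arm can. A call with a gripper value outside its range is refused whole. The fingers move at their own pace and stop on an object; "grip_force" is the grip in N (left out, the last holds). Time passes only in rows, so rows that repeat a pose let the fingers close. It gives the time, the measured TCP pose, the force and the opening at its end, in the units of the state.
- monitor.read_state(): the state, without advancing time (a new reading comes with each control period).
- eyes.read_camera(name): name is "side" or "top" or "wrist"; returns a dict with "frame" (420x560x3 uint8, red, green, blue), "depth" (420x560 float32, m along the optical axis (not along the pixel's ray), 0 where there is no reading), "K" (3x3 intrinsics, pixels), "k1" (the pictures are not rectified: a ray, as slopes to the right and down, at radius r is drawn at 1 + k1 r^2 times it, then the intrinsics apply), "view" (4x4, takes a point from world to camera coordinates); the wrist camera has in their place "tool_from_camera" (4x4, takes a point from camera to tool coordinates, whose origin is the TCP and whose axes are the tool frame's). Camera axes: x right, y down, z forward; pixel columns grow to the right and rows downward; lengths in m; the calibration is good to about 2 mm. A picture is of the moment at which its call begins: read the wrist's pose just before it.
- finish_job(): hands the job in, once; it reports no verdict.
The state is a dict: "time": time; "q": joint angles; "joint_vel": joint speeds; "joint_torque": joint torques, N m; "tool_pos": TCP position; "tcp_rot": TCP orientation; "wrist_force": force on the tool from outside, world axes, zero at the start; "torque": the same for the moment, N m; "width": opening from 0.0 (shut) to 1.0 (fully open).
Only numpy, scipy, OpenCV 4.12 (cv2) and the standard library are available. Lean on these libraries where they do the work, as an engineer would, in place of code of your own. Each camera call takes 0.05 s, during which the arm holds its last target.

## Task

The steel dowel in the red printed bracket under the spring hammer still stands proud. Draw the hammer up by its T-handle until the sear catches, without crushing the rubber buffer just past the catch, let go of the cocked hammer, then fire it by pressing the yellow trip pad lightly, so that the blow drives the dowel flush. Leave the hammer down, the lever released and the other things on the table where they are.

Things in the scene. Friction and masses are not known exactly. Their poses are not given: they have to be found in the camera images.
- stand: Bench spring-hammer stand, fixed: base plate 200 x 230 x 12 mm, two aluminium uprights (30 mm square, 193 mm high, 95 mm left and right of the hammer's axis, 35 mm behind it), cross beam, grey clamp block, upright steel spring tube (32 mm across, top at 230 mm). Origin: on the table, on the hammer's vertical axis; z up; -x is its front, where the trip lever sticks out; y along the cross beam.
- handle_mid (a point): Centre of the hammer's black T-handle: a level bar 80 mm long (stand's x), 14 mm wide (stand's y), 16 mm high, on top of the 10 mm hammer rod; at rest 255 mm above the table, 25 mm above the spring tube's top. Rises with the hammer, does not turn. Pinch its 14 mm width from above, fingers closing along the stand's y. All the stand lies lower than it.
- hammer (a joint): Rise of the hammer in m: 0 at rest (within 2 mm). Its spring pulls back 0.38 N per mm, friction 0.6 N. The sear catches at a rise of 22 to 44 mm: where is set by the brass nut locked on the rod, different each time and not measured. From 18 to 5 mm before the catch the nut pushes the sear aside (1 to 4 N more). Once caught it stays up when let go (at the catch); let go earlier, it strikes at once.
- buffer: Black rubber overtravel buffer, a ring 23 mm across, 9 mm high round the rod under the clamp block; origin: centre of its underside, on the hammer's axis. The nut meets it 1.5 mm past the catch; from there the pull grows by 3.4 N per mm of rise instead of 0.4. Touching it is normal and tells that the sear has caught; more than 9 N on it (3 mm squeeze) is crushing it.
- trip_lever: Steel trip lever on the stand's front, 12 mm wide; origin: on its pivot (a level pin along the stand's y), 22 mm in front of the hammer's axis and 96 mm above the table. Pressed down, its dog draws the sear from under the nut; the sear can move without it. It carries a yellow pad 26 mm (stand's x) x 24 x 8 mm on its end, 105 mm in front of the hammer's axis. Nothing stands above the pad.
- trip_top (a point): Centre of the yellow pad's upper face, 104 mm above the table while the lever is up. Pressed straight down by about 12 to 22 mm it trips the sear; this takes 2 to 8 N with the hammer cocked and about 1 N without. More than 18 N on the pad is too hard.
- trip (a joint): Turn of the trip lever in rad: 0 = up (a spring brings it back), grows as the pad goes down (83 mm lever arm); at about 0.15 to 0.25 it lets the hammer go; end stop at 0.45.
- pin (a joint): Depth in m to which the steel dowel has been driven: 0 to 0.001 at the start (4.5 to 3.5 mm proud), 0.0045 = flush with the bracket's boss. Below 0.0035 it still stands proud. One blow of the cocked hammer drives it home.
- pin_top (a point): Centre of the top of the dowel (8 mm thick), on the hammer's axis; 36 mm above the table when flush with the 24 mm high red printed bracket, which is clipped down on the stand's base.
- spare_bracket: Loose red printed bracket 106 x 62 x 24 mm, lying beside the stand (left). Bystander. Origin: centre of its underside.
- dowel_tray: Blue open tray of dowels 70 x 100 x 28 mm beside the stand (right). Bystander. Origin: centre of its underside.
- screwdriver: Orange-handled screwdriver lying on the table, about 200 mm long. Bystander.
- calipers: Digital calipers, 210 x 70 x 13 mm, lying on the table. Bystander.
- phone: Black phone 150 x 74 x 9 mm. Bystander. Origin: centre of its underside.
- notebook: Dark red notebook 148 x 210 x 14 mm. Bystander. Origin: centre of its underside.
- mug: Blue mug, 76 mm across, 92 mm high. Bystander. Origin: centre of its underside.

How it is judged:
By the outcome, as a careful person would: the job done as asked, in the order asked, and still so for the second after the job is handed in, with the robot touching nothing.
It also fails if it takes over 72 s, if anything falls off the work surface, if the arm or the gripper's body presses on something with over 40 N, if the wrist force passes 120 N, or if a joint passes its speed limit or range.

## Working session

There is one attempt and no reset: what is moved stays moved. The work goes in short steps, Python scripts to look and compute and a tool call to move; the robot and the scene stay as the last step left them, time stands still between calls to the robot, and variables do not carry over. Pictures are saved under pics/ and viewed, and the job is handed in when it is done.

Besides the shell and the picture viewer there is one more tool, called as a command line: name --argument value ..., lists and objects as JSON in quotes. play_rows: Moves the arm, as the interface text tells. Its arguments: {"type":"object","properties":{"deltas":{"type":"array"},"grip_force":{"type":"number"}},"required":["deltas"]}

```bash
mkdir -p pics
cat > h.py <<'E'
import numpy as np,cv2
from workcell import monitor,eyes,finish_job
from scipy.spatial.transform import Rotation as R
def cam(n):
    s=monitor.read_state(); c=eyes.read_camera(n)
    if n=='wrist':
        T=np.eye(4);T[:3,:3]=R.from_rotvec(s['tcp_rot']).as_matrix();T[:3,3]=s['tool_pos']
        c['w']=T@np.array(c['tool_from_camera'])
    else: c['w']=np.linalg.inv(np.array(c['view']))
    return c
def ray(c,u,v):
    K=np.array(c['K']);D=np.array([c['k1'],0,0,0,0],float)
    p=cv2.undistortPoints(np.array([[[u,v]]],float),K,D)[0,0]
    d=np.array([p[0],p[1],1.]);return c['w'][:3,3],c['w'][:3,:3]@d
def onz(c,u,v,z):
    o,d=ray(c,u,v);return o+d*(z-o[2])/d[2]
def dep(c,u,v):
    o,d=ray(c,u,v);return o+d*float(c['depth'][int(v),int(u)])
def save(c,n): cv2.imwrite('pics/'+n,cv2.cvtColor(c['frame'],cv2.COLOR_RGB2BGR))
E
python3 - <<'E'
from h import *
import pickle
for n in ['side','top','wrist']:
    c=cam(n);save(c,n+'1.png');pickle.dump(c,open(n+'1.pkl','wb'));print(n,c['w'].round(3).tolist(),np.array(c['K'])[0,0],c['k1'])
print(monitor.read_state())
E
```

```text
side [[0.706, -0.519, 0.482, -0.229], [-0.708, -0.534, 0.461, -0.708], [0.018, -0.667, -0.745, 1.3], [0.0, 0.0, 0.0, 1.0]] 444.7500501034897 -0.11004112078479455
top [[-0.048, -0.978, 0.203, 0.248], [-0.999, 0.046, -0.013, -0.014], [0.004, -0.204, -0.979, 1.467], [0.0, 0.0, 0.0, 1.0]] 456.25082019711607 -0.10644597983712925
wrist [[0.379, -0.884, -0.275, 0.327], [-0.925, -0.362, -0.111, -0.596], [-0.002, 0.296, -0.955, 0.374], [0.0, 0.0, 0.0, 1.0]] 332.8897121554842 -0.07656374867811971
{'time': 0.15, 'q': array([-1.21889900e+00,  2.64593311e-01,  1.60508847e+00, -2.06024212e-06,
        1.27371628e+00, -3.68998399e-02]), 'joint_vel': array([ 0.00069359, -0.00172487, -0.00249304,  0.00050459, -0.00035286,
       -0.00080493]), 'joint_torque': array([ 2.42496371e-04, -5.15903378e+01, -3.67960811e+01, -2.01454664e-04,
        8.01811198e-03,  4.19734604e-06]), 'tool_pos': array([ 0.25568544, -0.62410964,  0.25222389]), 'tcp_rot': array([ 2.00871268,  0.39736866, -2.00929648]), 'wrist_force': array([ 0.56712449,  0.29253086, -0.94880017]), 'torque': array([ 0.00330684, -0.02338278,  0.01569476]), 'width': 0.9990723667647803}
```

View pics/top1.png

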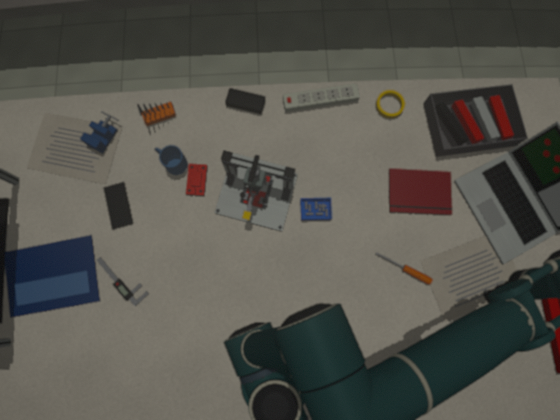

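View pics/side1.png

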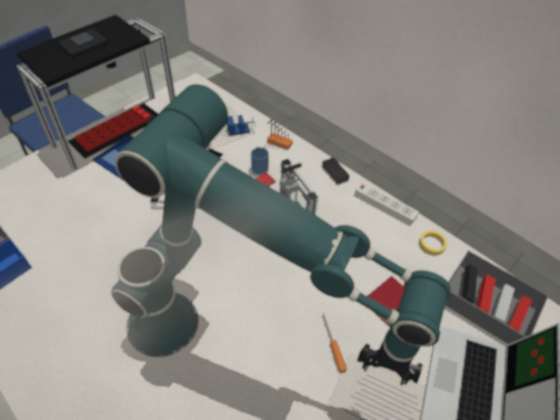

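The top view shows the stand near (257,190), with the yellow pad near (248,215). The handle is near (255,165) and the base plate is slightly rotated. I'll zoom in.

Run:
```python
from h import *
import pickle
c=pickle.load(open('top1.pkl','rb'))
im=c['frame'][135:245,195:315]
im=cv2.convertScaleAbs(im,alpha=1.6,beta=10)
cv2.imwrite('pics/topz.png',cv2.cvtColor(cv2.resize(im,None,fx=5,fy=5,interpolation=cv2.INTER_CUBIC),cv2.COLOR_RGB2BGR))
hsv=cv2.cvtColor(c['frame'],cv2.COLOR_RGB2HSV)
m=cv2.inRange(hsv,(22,120,90),(35,255,255));m[:150]=0;m[260:]=0
ys,xs=np.nonzero(m);print(xs.mean(),ys.mean(),len(xs))
print('pad',onz(c,xs.mean(),ys.mean(),.104))
s=pickle.load(open('side1.pkl','rb'))
im=s['frame'][140:240,240:360]
cv2.imwrite('pics/sidez.png',cv2.cvtColor(cv2.resize(im,None,fx=6,fy=6,interpolation=cv2.INTER_CUBIC),cv2.COLOR_RGB2BGR))
```

```text
246.56896551724137 214.8793103448276 58
pad [0.51215552 0.06197506 0.104     ]
```

View pics/topz.png

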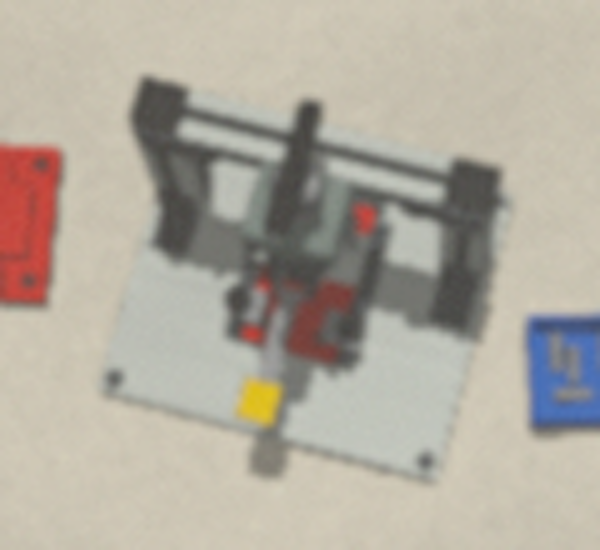

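View pics/sidez.png

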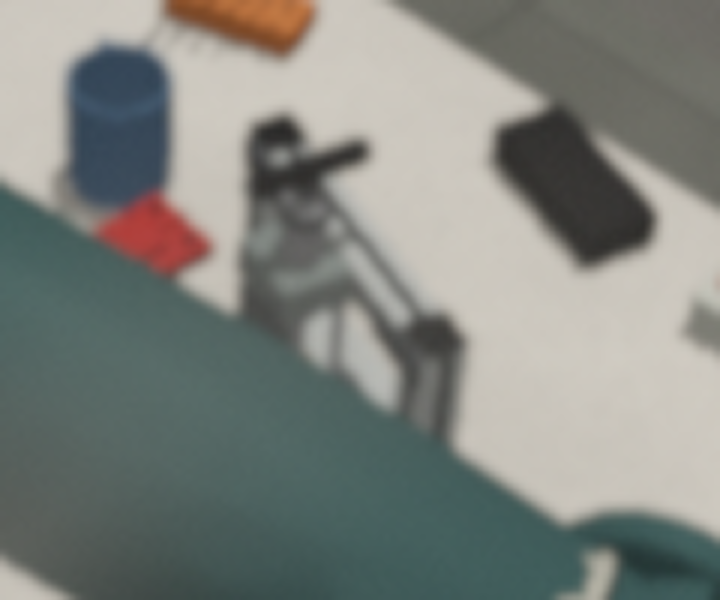

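The zoomed view has the handle bar from about (310,102) to (283,235), the yellow pad at (260,402) and the front base corners at (103,395) and (437,481).

Run:
```python
from h import *
import pickle
c=pickle.load(open('top1.pkl','rb'))
f=lambda u,v,z:onz(c,195+u/5-.4,135+v/5-.4,z)
a=f(310,102,.263);b=f(285,232,.263);print(a,b,np.linalg.norm(a-b),(a+b)/2,np.degrees(np.arctan2(*(a-b)[[1,0]])))
p=f(103,395,.012);q=f(437,481,.012);d=p-q;print(np.linalg.norm(d),np.degrees(np.arctan2(-d[0],d[1])))
yaw=np.arctan2(-d[0],d[1])
pad=np.array([.51216,.06198]);m=(p+q)[:2]/2
ax=np.array([np.cos(yaw),np.sin(yaw)])
print('axis from pad',pad+.105*ax, 'pad',pad,m)
```

```text
[0.64851287 0.01974379 0.263     ] [0.57478812 0.03621119 0.263     ] 0.07554147512907547 [0.61165049 0.02797749 0.263     ] -12.591093076974023
0.22436157681982766 -17.283877609913024
axis from pad [0.61241867 0.03078385] pad [0.51216 0.06198] [0.50568724 0.06188796]
```

Run:
```python
from h import *
s=monitor.read_state();M=R.from_rotvec(s['tcp_rot']).as_matrix();print(M.round(4));y=M[:,1];print(np.degrees(np.arctan2(y[1],y[0])))
c=eyes.read_camera('wrist');print(np.array(c['tool_from_camera']).round(3))
```

```text
[[-6.000e-04  3.791e-01 -9.254e-01]
 [ 1.700e-03 -9.254e-01 -3.791e-01]
 [-1.000e+00 -1.800e-03 -1.000e-04]]
-67.72352514602873
[[-0.    -0.297  0.955 -0.122]
 [ 1.    -0.     0.     0.   ]
 [ 0.     0.955  0.297 -0.077]
 [ 0.     0.     0.     1.   ]]
```

play_rows --deltas '[{"z": 50},{"z": 100,"x": 10,"y": 20,"wz": 5},{"x": 34,"y": 62,"z": 130,"wz": 14},{"x": 58,"y": 106,"z": 145,"wz": 23},{"x": 82,"y": 150,"z": 150,"wz": 32},{"x": 106,"y": 194,"z": 150,"wz": 41},{"x": 130,"y": 238,"z": 150,"wz": 51},{"x": 154,"y": 282,"z": 150,"wz": 61},{"x": 178,"y": 326,"z": 150,"wz": 71},{"x": 202,"y": 370,"z": 150,"wz": 81},{"x": 226,"y": 414,"z": 150,"wz": 91},{"x": 250,"y": 460,"z": 150,"wz": 101},{"x": 275,"y": 505,"z": 150,"wz": 111},{"x": 300,"y": 550,"z": 150,"wz": 121},{"x": 325,"y": 597,"z": 150,"wz": 131},{"x": 345,"y": 635,"z": 150,"wz": 138},{"x": 356,"y": 655,"z": 150,"wz": 141.2},{"x": 356,"y": 655,"z": 150,"wz": 141.2},{"x": 356,"y": 655,"z": 150,"wz": 141.2}]'

```text
schema error: expected keys wx, wy, wz, x, y, z, fingers
```

Run:
```python
from h import *
import pickle
c=cam('wrist');save(c,'w2.png');pickle.dump(c,open('w2.pkl','wb'));s=monitor.read_state();print(s)
```

```text
{'time': 0.25, 'q': array([-1.21887250e+00,  2.64345050e-01,  1.60464853e+00, -1.24596695e-05,
        1.27372149e+00, -3.68685746e-02]), 'joint_vel': array([-0.00086976, -0.00173308, -0.00345933,  0.00107768,  0.00039939,
        0.0001965 ]), 'joint_torque': array([-7.86555065e-04, -5.14689481e+01, -3.67114949e+01, -1.58256171e-04,
        8.69472715e-03, -2.85910090e-06]), 'tool_pos': array([ 0.25577315, -0.62430607,  0.25262893]), 'tcp_rot': array([ 2.00854241,  0.3966214 , -2.00892698]), 'wrist_force': array([0.22811402, 0.70761287, 0.08970222]), 'torque': array([-0.02369863,  0.03672377,  0.01474017]), 'width': 1.0006330594007165}
```

View pics/w2.png

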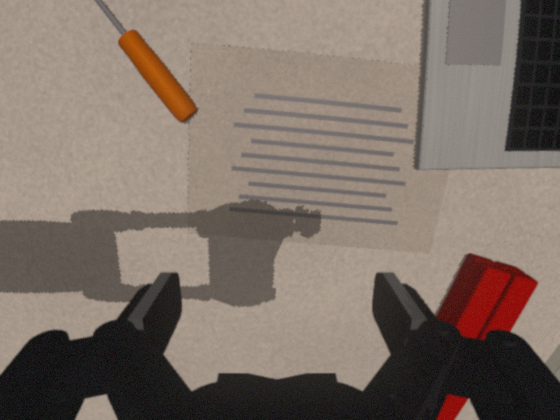

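The picture is still the start view, because the move was refused: every key is required in each row.

play_rows --deltas '[{"wx": 0,"wy": 0,"wz": 0,"x": 0,"y": 0,"z": 50,"fingers": -1},{"wx": 0,"wy": 0,"wz": 5,"x": 10,"y": 20,"z": 100,"fingers": -1},{"wx": 0,"wy": 0,"wz": 14,"x": 34,"y": 62,"z": 130,"fingers": -1},{"wx": 0,"wy": 0,"wz": 23,"x": 58,"y": 106,"z": 145,"fingers": -1},{"wx": 0,"wy": 0,"wz": 32,"x": 82,"y": 150,"z": 150,"fingers": -1},{"wx": 0,"wy": 0,"wz": 41,"x": 106,"y": 194,"z": 150,"fingers": -1},{"wx": 0,"wy": 0,"wz": 51,"x": 130,"y": 238,"z": 150,"fingers": -1},{"wx": 0,"wy": 0,"wz": 61,"x": 154,"y": 282,"z": 150,"fingers": -1},{"wx": 0,"wy": 0,"wz": 71,"x": 178,"y": 326,"z": 150,"fingers": -1},{"wx": 0,"wy": 0,"wz": 81,"x": 202,"y": 370,"z": 150,"fingers": -1},{"wx": 0,"wy": 0,"wz": 91,"x": 226,"y": 414,"z": 150,"fingers": -1},{"wx": 0,"wy": 0,"wz": 101,"x": 250,"y": 460,"z": 150,"fingers": -1},{"wx": 0,"wy": 0,"wz": 111,"x": 275,"y": 505,"z": 150,"fingers": -1},{"wx": 0,"wy": 0,"wz": 121,"x": 300,"y": 550,"z": 150,"fingers": -1},{"wx": 0,"wy": 0,"wz": 131,"x": 325,"y": 597,"z": 150,"fingers": -1},{"wx": 0,"wy": 0,"wz": 138,"x": 345,"y": 635,"z": 150,"fingers": -1},{"wx": 0,"wy": 0,"wz": 141.2,"x": 356,"y": 655,"z": 150,"fingers": -1},{"wx": 0,"wy": 0,"wz": 141.2,"x": 356,"y": 655,"z": 150,"fingers": -1},{"wx": 0,"wy": 0,"wz": 141.2,"x": 356,"y": 655,"z": 150,"fingers": -1}]'

```text
time: 2.62
tool_pos: [0.6115, 0.0293, 0.4033]
tcp_rot: [0.227, 1.559, -0.228]
wrist_force: [0.6, -0.4, -0.2]
width: 1.001
```

Run:
```python
from h import *
import pickle
c=cam('wrist');save(c,'w3.png');pickle.dump(c,open('w3.pkl','wb'));s=monitor.read_state();print(s)
```

```text
{'time': 2.675, 'q': array([ 7.17832929e-03,  9.08259214e-02,  1.53503044e+00, -6.91383137e-04,
        1.51586163e+00, -1.27306077e+00]), 'joint_vel': array([-0.00738953, -0.00504039,  0.00089297,  0.00545353,  0.00015005,
       -0.00198385]), 'joint_torque': array([ 4.81291730e-01, -4.31977773e+01, -3.83975959e+01,  2.80977914e-02,
       -9.23871179e-03,  3.31230898e-03]), 'tool_pos': array([0.61147018, 0.0290652 , 0.40343258]), 'tcp_rot': array([ 0.22747641,  1.55876047, -0.2285813 ]), 'wrist_force': array([0.74531998, 0.26977732, 1.05044739]), 'torque': array([ 0.0277924 ,  0.00322838, -0.00365376]), 'width': 1.0013856316286118}
```

View pics/w3.png

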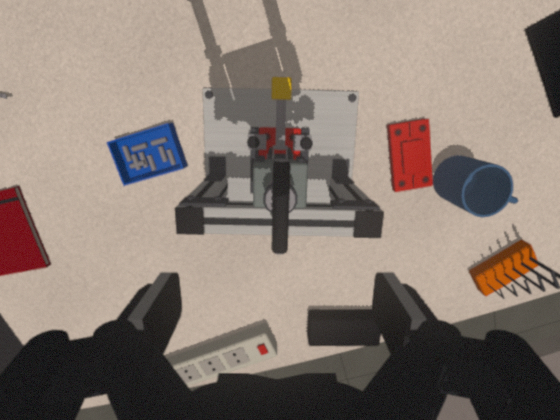

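The wrist picture shows the stand square to the jaws. The handle runs from (281,163) to (280,252), the pad is at (281,88), and the beam is level at row 222. Next I'll measure these.

Run:
```python
from h import *
import pickle
c=pickle.load(open('w3.pkl','rb'))
hsv=cv2.cvtColor(c['frame'],cv2.COLOR_RGB2HSV)
d=c['depth'];
# handle by depth: world z
H,W=d.shape;uu,vv=np.meshgrid(np.arange(W),np.arange(H))
pts=cv2.undistortPoints(np.stack([uu.ravel(),vv.ravel()],1).astype(float)[:,None],np.array(c['K']),np.array([c['k1'],0,0,0,0.]))[:,0]
P=np.c_[pts,np.ones(len(pts))]*d.reshape(-1,1);P=P@c['w'][:3,:3].T+c['w'][:3,3];P=P.reshape(H,W,3)
m=(d>0)&(P[...,2]>.245)&(P[...,2]<.28);m[:150]=0;m[262:]=0;m[:,:250]=0;m[:,310:]=0
q=P[m];print(m.sum(),'z',np.percentile(q[:,2],[5,50,95]))
r=cv2.minAreaRect((q[:,:2]*1e4).astype(np.float32));print(r)
# ray-based
n,l,st,ce=cv2.connectedComponentsWithStats(m.astype(np.uint8));i=1+np.argmax(st[1:,4]);ys,xs=np.nonzero(l==i)
rr=cv2.minAreaRect(np.c_[xs,ys].astype(np.float32));b=cv2.boxPoints(rr);print(rr)
w=np.array([onz(c,u,v,.263)[:2] for u,v in b]);print(w,w.mean(0));
m=cv2.inRange(hsv,(20,120,60),(35,255,255));m[:60]=0;m[120:]=0;ys,xs=np.nonzero(m);print(len(xs),xs.mean(),ys.mean(),onz(c,xs.mean(),ys.mean(),.104),np.median(P[m>0],0))
bb=[(204,88),(358,91)]
a,b=[onz(c,*k,.012) for k in bb];e=a-b;print('base yaw',np.degrees(np.arctan2(e[1],e[0])),np.linalg.norm(e))
a,b=[onz(c,*k,.205) for k in [(177,208),(382,210)]];e=a-b;print('beam yaw',np.degrees(np.arctan2(e[1],e[0])),np.linalg.norm(e))
M=R.from_rotvec(monitor.read_state()['tcp_rot']).as_matrix();print(M.round(3),np.degrees(np.arctan2(M[1,1],M[0,1])))
```

```text
1578 z [0.26105798 0.26402873 0.26544655]
((6151.70166015625, 313.53448486328125), (139.8180694580078, 814.6759643554688), 72.030029296875)
((280.11712646484375, 205.98724365234375), (17.090511322021484, 96.11329650878906), 1.9091525077819824)
[[0.6508558  0.01169559]
 [0.57300983 0.03808612]
 [0.577279   0.05083604]
 [0.6555621  0.02560593]] [0.61417668 0.03155592]
428 281.24766355140184 87.53271028037383 [0.51514932 0.0637852  0.104     ] [0.5153857  0.06370581 0.10556882]
base yaw -107.66771361207823 0.22606747461124801
beam yaw -107.1968204771219 0.20732564301703119
[[-0.     0.286  0.958]
 [-0.001  0.958 -0.286]
 [-1.    -0.001  0.   ]] 73.3544728336331
```

play_rows --deltas '[{"wx": 0,"wy": 0,"wz": -1.1,"x": 3,"y": 2,"z": -40,"fingers": -0.4},{"wx": 0,"wy": 0,"wz": -1.1,"x": 3,"y": 2,"z": -80,"fingers": -0.3},{"wx": 0,"wy": 0,"wz": -1.1,"x": 3,"y": 2,"z": -110,"fingers": -0.2},{"wx": 0,"wy": 0,"wz": -1.1,"x": 3,"y": 2,"z": -120,"fingers": -0.2},{"wx": 0,"wy": 0,"wz": -1.1,"x": 3,"y": 2,"z": -120,"fingers": -0.2}]' --grip_force 60

```text
time: 3.3
tool_pos: [0.6146, 0.0315, 0.2834]
tcp_rot: [0.242, 1.558, -0.243]
wrist_force: [-0.4, 0.0, 0.1]
width: 0.598
```

Run:
```python
from h import *
import pickle
c=cam('wrist');save(c,'w4.png');pickle.dump(c,open('w4.pkl','wb'));s=monitor.read_state();print(s['tool_pos'],s['wrist_force'],s['width'])
```

```text
[0.61530536 0.0317207  0.28457964] [-1.03672564  0.58870909  0.31864679] 0.6007919718899426
```

View pics/w4.png

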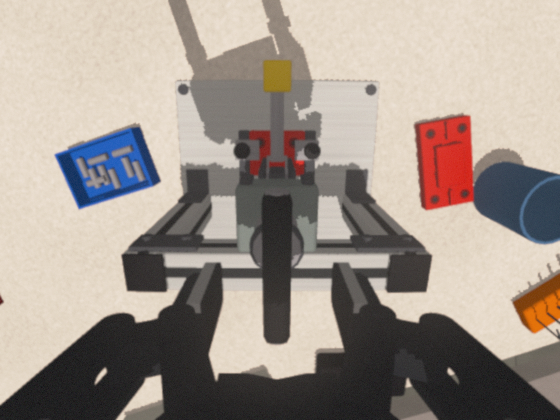

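The handle (column 277) is centred between the fingers (about 207 and 346). I'll descend and close.

play_rows --deltas '[{"wx": 0,"wy": 0,"wz": 0,"x": 0,"y": 0,"z": -15,"fingers": -0.2},{"wx": 0,"wy": 0,"wz": 0,"x": 0,"y": 0,"z": -23,"fingers": -0.2},{"wx": 0,"wy": 0,"wz": 0,"x": 0,"y": 0,"z": -23,"fingers": 0.2},{"wx": 0,"wy": 0,"wz": 0,"x": 0,"y": 0,"z": -23,"fingers": 1},{"wx": 0,"wy": 0,"wz": 0,"x": 0,"y": 0,"z": -23,"fingers": 1},{"wx": 0,"wy": 0,"wz": 0,"x": 0,"y": 0,"z": -23,"fingers": 1},{"wx": 0,"wy": 0,"wz": 0,"x": 0,"y": 0,"z": -23,"fingers": 1},{"wx": 0,"wy": 0,"wz": 0,"x": 0,"y": 0,"z": -23,"fingers": 1}]' --grip_force 80

```text
time: 4.35
tool_pos: [0.6147, 0.0315, 0.2605]
tcp_rot: [0.241, 1.557, -0.243]
wrist_force: [-2.7, -4.2, 0.3]
width: 0.146
```

play_rows --deltas '[{"wx": 0,"wy": 0,"wz": 0,"x": 0,"y": 0,"z": 0,"fingers": 1},{"wx": 0,"wy": 0,"wz": 0,"x": 0,"y": 0,"z": 0,"fingers": 1}]'

```text
time: 4.6
tool_pos: [0.6147, 0.0315, 0.2605]
tcp_rot: [0.241, 1.557, -0.243]
wrist_force: [-2.9, -4.4, 0.4]
width: 0.149
```

play_rows --deltas '[{"wx": 0,"wy": 0,"wz": 0,"x": -0.3,"y": -0.6,"z": 1,"fingers": 1},{"wx": 0,"wy": 0,"wz": 0,"x": -0.3,"y": -0.6,"z": 2,"fingers": 1},{"wx": 0,"wy": 0,"wz": 0,"x": -0.3,"y": -0.6,"z": 3,"fingers": 1},{"wx": 0,"wy": 0,"wz": 0,"x": -0.3,"y": -0.6,"z": 3,"fingers": 1}]'

```text
time: 5.1
tool_pos: [0.6147, 0.0315, 0.2634]
tcp_rot: [0.241, 1.557, -0.242]
wrist_force: [-0.4, -5.2, -0.3]
width: 0.147
```

play_rows --deltas '[{"wx": 0,"wy": 0,"wz": 0,"x": 0,"y": -0.5,"z": 1,"fingers": 1},{"wx": 0,"wy": 0,"wz": 0,"x": 0,"y": -1,"z": 2,"fingers": 1},{"wx": 0,"wy": 0,"wz": 0,"x": 0,"y": -1,"z": 3,"fingers": 1},{"wx": 0,"wy": 0,"wz": 0,"x": 0,"y": -1,"z": 3,"fingers": 1}]'

```text
time: 5.6
tool_pos: [0.6146, 0.0314, 0.2664]
tcp_rot: [0.242, 1.557, -0.241]
wrist_force: [0.5, -1.2, -2.8]
width: 0.143
```

play_rows --deltas '[{"wx": 0,"wy": 0,"wz": 0,"x": 0,"y": 0,"z": 1,"fingers": 1},{"wx": 0,"wy": 0,"wz": 0,"x": 0,"y": 0,"z": 2,"fingers": 1},{"wx": 0,"wy": 0,"wz": 0,"x": 0,"y": 0,"z": 3,"fingers": 1},{"wx": 0,"wy": 0,"wz": 0,"x": 0,"y": 0,"z": 3,"fingers": 1}]'

```text
time: 6.1
tool_pos: [0.6146, 0.0313, 0.2693]
tcp_rot: [0.242, 1.557, -0.241]
wrist_force: [0.8, 2.3, -2.4]
width: 0.147
```

play_rows --deltas '[{"wx": 0,"wy": 0,"wz": 0,"x": 0,"y": 0,"z": 1,"fingers": 1},{"wx": 0,"wy": 0,"wz": 0,"x": 0,"y": 0,"z": 2,"fingers": 1},{"wx": 0,"wy": 0,"wz": 0,"x": 0,"y": 0,"z": 3,"fingers": 1},{"wx": 0,"wy": 0,"wz": 0,"x": 0,"y": 0,"z": 3,"fingers": 1}]'

```text
time: 6.6
tool_pos: [0.6146, 0.0313, 0.2723]
tcp_rot: [0.242, 1.557, -0.241]
wrist_force: [2.0, 4.1, -4.1]
width: 0.147
```

play_rows --deltas '[{"wx": 0,"wy": 0,"wz": 0,"x": 0,"y": 0,"z": 1,"fingers": 1},{"wx": 0,"wy": 0,"wz": 0,"x": 0,"y": 0,"z": 2,"fingers": 1},{"wx": 0,"wy": 0,"wz": 0,"x": 0,"y": 0,"z": 3,"fingers": 1},{"wx": 0,"wy": 0,"wz": 0,"x": 0,"y": 0,"z": 3,"fingers": 1}]'

```text
time: 7.1
tool_pos: [0.6146, 0.0313, 0.275]
tcp_rot: [0.242, 1.558, -0.241]
wrist_force: [2.0, 4.0, -4.1]
width: 0.147
```

play_rows --deltas '[{"wx": 0,"wy": 0,"wz": 0,"x": 0,"y": 0,"z": 1,"fingers": 1},{"wx": 0,"wy": 0,"wz": 0,"x": 0,"y": 0,"z": 2,"fingers": 1},{"wx": 0,"wy": 0,"wz": 0,"x": 0,"y": 0,"z": 3,"fingers": 1},{"wx": 0,"wy": 0,"wz": 0,"x": 0,"y": 0,"z": 3,"fingers": 1}]'

```text
time: 7.6
tool_pos: [0.6146, 0.0313, 0.2777]
tcp_rot: [0.242, 1.558, -0.241]
wrist_force: [3.1, 5.3, -6.5]
width: 0.146
```

play_rows --deltas '[{"wx": 0,"wy": 0,"wz": 0,"x": 0.3,"y": 0.6,"z": 1,"fingers": 1},{"wx": 0,"wy": 0,"wz": 0,"x": 0.3,"y": 0.6,"z": 2,"fingers": 1},{"wx": 0,"wy": 0,"wz": 0,"x": 0.3,"y": 0.6,"z": 2,"fingers": 1}]'

```text
time: 7.98
tool_pos: [0.6146, 0.0313, 0.2798]
tcp_rot: [0.241, 1.558, -0.242]
wrist_force: [2.6, 1.6, -7.8]
width: 0.152
```

play_rows --deltas '[{"wx": 0,"wy": 0,"wz": 0,"x": 0,"y": 0,"z": 1,"fingers": 1},{"wx": 0,"wy": 0,"wz": 0,"x": 0,"y": 0,"z": 1.5,"fingers": 1},{"wx": 0,"wy": 0,"wz": 0,"x": 0,"y": 0,"z": 1.5,"fingers": 1}]'

```text
time: 8.35
tool_pos: [0.6146, 0.0313, 0.2816]
tcp_rot: [0.241, 1.558, -0.242]
wrist_force: [2.5, 4.1, -8.7]
width: 0.146
```

play_rows --deltas '[{"wx": 0,"wy": 0,"wz": 0,"x": 0,"y": 0,"z": 1,"fingers": 1},{"wx": 0,"wy": 0,"wz": 0,"x": 0,"y": 0,"z": 1,"fingers": 1}]'

```text
time: 8.6
tool_pos: [0.6146, 0.0313, 0.2827]
tcp_rot: [0.241, 1.558, -0.242]
wrist_force: [0.4, 3.2, -9.2]
width: 0.143
```

play_rows --deltas '[{"wx": 0,"wy": 0,"wz": 0,"x": 0,"y": 0,"z": 1,"fingers": 1},{"wx": 0,"wy": 0,"wz": 0,"x": 0,"y": 0,"z": 1,"fingers": 1}]'

```text
time: 8.85
tool_pos: [0.6146, 0.0313, 0.2833]
tcp_rot: [0.241, 1.558, -0.242]
wrist_force: [2.2, 3.0, -10.6]
width: 0.146
```

play_rows --deltas '[{"wx": 0,"wy": 0,"wz": 0,"x": 0,"y": 0,"z": 1,"fingers": 1},{"wx": 0,"wy": 0,"wz": 0,"x": 0,"y": 0,"z": 1,"fingers": 1}]'

```text
time: 9.1
tool_pos: [0.6146, 0.0313, 0.2844]
tcp_rot: [0.241, 1.558, -0.242]
wrist_force: [2.1, 4.3, -11.6]
width: 0.151
```

play_rows --deltas '[{"wx": 0,"wy": 0,"wz": 0,"x": 0,"y": 0,"z": 1,"fingers": 1},{"wx": 0,"wy": 0,"wz": 0,"x": 0,"y": 0,"z": 1,"fingers": 1}]'

```text
time: 9.35
tool_pos: [0.6146, 0.0313, 0.2856]
tcp_rot: [0.241, 1.558, -0.242]
wrist_force: [1.2, 3.0, -11.0]
width: 0.144
```

play_rows --deltas '[{"wx": 0,"wy": 0,"wz": 0,"x": 0,"y": 0,"z": 1,"fingers": 1},{"wx": 0,"wy": 0,"wz": 0,"x": 0,"y": 0,"z": 1,"fingers": 1}]'

```text
time: 9.6
tool_pos: [0.6146, 0.0314, 0.2866]
tcp_rot: [0.241, 1.558, -0.242]
wrist_force: [0.7, 2.7, -13.3]
width: 0.149
```

play_rows --deltas '[{"wx": 0,"wy": 0,"wz": 0,"x": 0,"y": 0,"z": 1,"fingers": 1},{"wx": 0,"wy": 0,"wz": 0,"x": 0,"y": 0,"z": 1,"fingers": 1}]'

```text
time: 9.85
tool_pos: [0.6146, 0.0314, 0.2877]
tcp_rot: [0.241, 1.558, -0.242]
wrist_force: [0.8, 3.1, -12.5]
width: 0.146
```

play_rows --deltas '[{"wx": 0,"wy": 0,"wz": 0,"x": 0,"y": 0,"z": 1,"fingers": 1},{"wx": 0,"wy": 0,"wz": 0,"x": 0,"y": 0,"z": 1,"fingers": 1},{"wx": 0,"wy": 0,"wz": 0,"x": 0,"y": 0,"z": 1,"fingers": 1}]'

```text
time: 10.22
tool_pos: [0.6146, 0.0313, 0.2887]
tcp_rot: [0.241, 1.558, -0.242]
wrist_force: [-0.3, 1.7, -13.3]
width: 0.144
```

play_rows --deltas '[{"wx": 0,"wy": 0,"wz": 0,"x": 0,"y": 0,"z": 1,"fingers": 1},{"wx": 0,"wy": 0,"wz": 0,"x": 0,"y": 0,"z": 1,"fingers": 1},{"wx": 0,"wy": 0,"wz": 0,"x": 0,"y": 0,"z": 1,"fingers": 1}]'

```text
time: 10.6
tool_pos: [0.6147, 0.0314, 0.2897]
tcp_rot: [0.241, 1.558, -0.242]
wrist_force: [-1.0, 1.6, -14.0]
width: 0.148
```

play_rows --deltas '[{"wx": 0,"wy": 0,"wz": 0,"x": 0,"y": 0,"z": 1,"fingers": 1},{"wx": 0,"wy": 0,"wz": 0,"x": 0,"y": 0,"z": 1,"fingers": 1},{"wx": 0,"wy": 0,"wz": 0,"x": 0,"y": 0,"z": 1,"fingers": 1}]'

```text
time: 10.98
tool_pos: [0.6147, 0.0313, 0.2906]
tcp_rot: [0.241, 1.558, -0.242]
wrist_force: [-1.9, 2.3, -14.6]
width: 0.147
```

play_rows --deltas '[{"wx": 0,"wy": 0,"wz": 0,"x": 0,"y": 0,"z": 0.8,"fingers": 1},{"wx": 0,"wy": 0,"wz": 0,"x": 0,"y": 0,"z": 0.8,"fingers": 1},{"wx": 0,"wy": 0,"wz": 0,"x": 0,"y": 0,"z": 0.8,"fingers": 1}]'

```text
time: 11.35
tool_pos: [0.6147, 0.0314, 0.2919]
tcp_rot: [0.241, 1.558, -0.241]
wrist_force: [-3.0, 3.2, -12.6]
width: 0.147
```

play_rows --deltas '[{"wx": 0,"wy": 0,"wz": 0,"x": 0.2,"y": 0.2,"z": 1,"fingers": 1},{"wx": 0,"wy": 0,"wz": 0,"x": 0.2,"y": 0.2,"z": 1,"fingers": 1},{"wx": 0,"wy": 0,"wz": 0,"x": 0.2,"y": 0.2,"z": 1,"fingers": 1}]'

```text
time: 11.72
tool_pos: [0.6147, 0.0314, 0.2926]
tcp_rot: [0.241, 1.558, -0.242]
wrist_force: [-4.0, 0.6, -12.6]
width: 0.149
```

play_rows --deltas '[{"wx": 0,"wy": 0,"wz": 0,"x": 0,"y": 0,"z": 1,"fingers": 1},{"wx": 0,"wy": 0,"wz": 0,"x": 0,"y": 0,"z": 1,"fingers": 1},{"wx": 0,"wy": 0,"wz": 0,"x": 0,"y": 0,"z": 1,"fingers": 1}]'

```text
time: 12.1
tool_pos: [0.6147, 0.0314, 0.2933]
tcp_rot: [0.241, 1.558, -0.242]
wrist_force: [-5.0, 0.0, -14.5]
width: 0.144
```

play_rows --deltas '[{"wx": 0,"wy": 0,"wz": 0,"x": -0.5,"y": 0,"z": 1,"fingers": 1},{"wx": 0,"wy": 0,"wz": 0,"x": -0.5,"y": 0,"z": 1,"fingers": 1},{"wx": 0,"wy": 0,"wz": 0,"x": -0.5,"y": 0,"z": 1,"fingers": 1}]'

```text
time: 12.48
tool_pos: [0.6147, 0.0314, 0.2946]
tcp_rot: [0.241, 1.557, -0.242]
wrist_force: [-3.3, -1.2, -14.1]
width: 0.146
```

play_rows --deltas '[{"wx": 0,"wy": 0,"wz": 0,"x": 0,"y": 0,"z": 0.8,"fingers": 1},{"wx": 0,"wy": 0,"wz": 0,"x": 0,"y": 0,"z": 0.8,"fingers": 1},{"wx": 0,"wy": 0,"wz": 0,"x": 0,"y": 0,"z": 0.8,"fingers": 1}]'

```text
time: 12.85
tool_pos: [0.6147, 0.0314, 0.2954]
tcp_rot: [0.241, 1.557, -0.242]
wrist_force: [-2.7, -1.6, -14.1]
width: 0.146
```

play_rows --deltas '[{"wx": 0,"wy": 0,"wz": 0,"x": 0,"y": 0,"z": 0.8,"fingers": 1},{"wx": 0,"wy": 0,"wz": 0,"x": 0,"y": 0,"z": 0.8,"fingers": 1},{"wx": 0,"wy": 0,"wz": 0,"x": 0,"y": 0,"z": 0.8,"fingers": 1}]'

```text
time: 13.22
tool_pos: [0.6147, 0.0314, 0.2963]
tcp_rot: [0.241, 1.557, -0.242]
wrist_force: [-2.9, -2.5, -15.2]
width: 0.144
```

play_rows --deltas '[{"wx": 0,"wy": 0,"wz": 0,"x": 0,"y": 0,"z": 0.8,"fingers": 1},{"wx": 0,"wy": 0,"wz": 0,"x": 0,"y": 0,"z": 0.8,"fingers": 1},{"wx": 0,"wy": 0,"wz": 0,"x": 0,"y": 0,"z": 0.8,"fingers": 1}]'

```text
time: 13.6
tool_pos: [0.6147, 0.0314, 0.2971]
tcp_rot: [0.241, 1.557, -0.242]
wrist_force: [-2.3, -2.2, -14.1]
width: 0.145
```

play_rows --deltas '[{"wx": 0,"wy": 0,"wz": 0,"x": 0,"y": 0,"z": 0.8,"fingers": 1},{"wx": 0,"wy": 0,"wz": 0,"x": 0,"y": 0,"z": 0.8,"fingers": 1},{"wx": 0,"wy": 0,"wz": 0,"x": 0,"y": 0,"z": 0.8,"fingers": 1}]'

```text
time: 13.98
tool_pos: [0.6147, 0.0314, 0.2978]
tcp_rot: [0.241, 1.557, -0.242]
wrist_force: [-1.6, -2.2, -14.4]
width: 0.144
```

play_rows --deltas '[{"wx": 0,"wy": 0,"wz": 0,"x": 0,"y": 0,"z": 0.6,"fingers": 1},{"wx": 0,"wy": 0,"wz": 0,"x": 0,"y": 0,"z": 0.6,"fingers": 1},{"wx": 0,"wy": 0,"wz": 0,"x": 0,"y": 0,"z": 0.6,"fingers": 1}]'

```text
time: 14.35
tool_pos: [0.6147, 0.0314, 0.2984]
tcp_rot: [0.241, 1.557, -0.242]
wrist_force: [-0.9, -4.2, -15.3]
width: 0.145
```

play_rows --deltas '[{"wx": 0,"wy": 0,"wz": 0,"x": 0,"y": -0.3,"z": 0.7,"fingers": 1},{"wx": 0,"wy": 0,"wz": 0,"x": 0,"y": -0.3,"z": 0.7,"fingers": 1},{"wx": 0,"wy": 0,"wz": 0,"x": 0,"y": -0.3,"z": 0.7,"fingers": 1}]'

```text
time: 14.72
tool_pos: [0.6146, 0.0314, 0.2991]
tcp_rot: [0.242, 1.557, -0.241]
wrist_force: [-0.1, -2.8, -16.0]
width: 0.145
```

play_rows --deltas '[{"wx": 0,"wy": 0,"wz": 0,"x": 0,"y": 0,"z": 0.7,"fingers": 1},{"wx": 0,"wy": 0,"wz": 0,"x": 0,"y": 0,"z": 0.7,"fingers": 1},{"wx": 0,"wy": 0,"wz": 0,"x": 0,"y": 0,"z": 0.7,"fingers": 1}]'

```text
time: 15.1
tool_pos: [0.6147, 0.0314, 0.2998]
tcp_rot: [0.242, 1.557, -0.241]
wrist_force: [-0.6, -2.0, -15.7]
width: 0.146
```

play_rows --deltas '[{"wx": 0,"wy": 0,"wz": 0,"x": 0,"y": 0,"z": 0.7,"fingers": 1},{"wx": 0,"wy": 0,"wz": 0,"x": 0,"y": 0,"z": 0.7,"fingers": 1},{"wx": 0,"wy": 0,"wz": 0,"x": 0,"y": 0,"z": 0.7,"fingers": 1}]'

```text
time: 15.48
tool_pos: [0.6146, 0.0314, 0.3005]
tcp_rot: [0.242, 1.557, -0.241]
wrist_force: [0.5, -1.0, -15.2]
width: 0.147
```

play_rows --deltas '[{"wx": 0,"wy": 0,"wz": 0,"x": 0,"y": 0,"z": 0.7,"fingers": 1},{"wx": 0,"wy": 0,"wz": 0,"x": 0,"y": 0,"z": 0.7,"fingers": 1},{"wx": 0,"wy": 0,"wz": 0,"x": 0,"y": 0,"z": 0.7,"fingers": 1}]'

```text
time: 15.85
tool_pos: [0.6146, 0.0314, 0.301]
tcp_rot: [0.242, 1.557, -0.241]
wrist_force: [0.7, -1.3, -18.2]
width: 0.144
```

play_rows --deltas '[{"wx": 0,"wy": 0,"wz": 0,"x": 0,"y": 0,"z": 0.4,"fingers": 1},{"wx": 0,"wy": 0,"wz": 0,"x": 0,"y": 0,"z": 0.4,"fingers": 1}]'

```text
time: 16.1
tool_pos: [0.6146, 0.0314, 0.3013]
tcp_rot: [0.242, 1.557, -0.241]
wrist_force: [0.5, -0.6, -19.8]
width: 0.15
```

The pull has left the spring line by about 4 N, so the nut is on the buffer with roughly 1 mm of squeeze. Next I'll lower slowly to check that the sear is holding.

play_rows --deltas '[{"wx": 0,"wy": 0,"wz": 0,"x": 0,"y": 0,"z": -1,"fingers": 1},{"wx": 0,"wy": 0,"wz": 0,"x": 0,"y": 0,"z": -2,"fingers": 1},{"wx": 0,"wy": 0,"wz": 0,"x": 0,"y": 0,"z": -2,"fingers": 1}]'

```text
time: 16.48
tool_pos: [0.6146, 0.0314, 0.3001]
tcp_rot: [0.242, 1.557, -0.241]
wrist_force: [-0.0, 1.0, -15.0]
width: 0.151
```

play_rows --deltas '[{"wx": 0,"wy": 0,"wz": 0,"x": 0,"y": 0,"z": -0.6,"fingers": 1},{"wx": 0,"wy": 0,"wz": 0,"x": 0,"y": 0,"z": -0.6,"fingers": 1}]'

```text
time: 16.73
tool_pos: [0.6146, 0.0314, 0.2994]
tcp_rot: [0.242, 1.557, -0.241]
wrist_force: [0.2, 0.2, -13.6]
width: 0.145
```

play_rows --deltas '[{"wx": 0,"wy": 0,"wz": 0,"x": 0,"y": 0,"z": -0.6,"fingers": 1},{"wx": 0,"wy": 0,"wz": 0,"x": 0,"y": 0,"z": -0.6,"fingers": 1}]'

```text
time: 16.98
tool_pos: [0.6146, 0.0314, 0.2987]
tcp_rot: [0.242, 1.557, -0.241]
wrist_force: [-0.3, 0.3, -12.4]
width: 0.149
```

play_rows --deltas '[{"wx": 0,"wy": 0,"wz": 0,"x": 0,"y": 0,"z": -0.4,"fingers": 1},{"wx": 0,"wy": 0,"wz": 0,"x": 0,"y": 0,"z": -0.4,"fingers": 1}]'

```text
time: 17.23
tool_pos: [0.6146, 0.0314, 0.2986]
tcp_rot: [0.242, 1.557, -0.241]
wrist_force: [-1.5, 1.4, -11.4]
width: 0.146
```

play_rows --deltas '[{"wx": 0,"wy": 0,"wz": 0,"x": 0,"y": 0,"z": -0.6,"fingers": 1},{"wx": 0,"wy": 0,"wz": 0,"x": 0,"y": 0,"z": -0.6,"fingers": 1}]'

```text
time: 17.48
tool_pos: [0.6147, 0.0314, 0.2985]
tcp_rot: [0.242, 1.556, -0.241]
wrist_force: [-4.2, 0.8, -5.8]
width: 0.145
```

The load is moving onto the sear while the position holds at 0.2985, so it is caught. I'll relieve a little more and let go.

play_rows --deltas '[{"wx": 0,"wy": 0,"wz": 0,"x": -0.2,"y": 0,"z": -0.5,"fingers": 1},{"wx": 0,"wy": 0,"wz": 0,"x": -0.2,"y": 0,"z": -0.5,"fingers": 1}]'

```text
time: 17.73
tool_pos: [0.6147, 0.0314, 0.2984]
tcp_rot: [0.242, 1.556, -0.241]
wrist_force: [-5.6, 0.8, -0.3]
width: 0.144
```

play_rows --deltas '[{"wx": 0,"wy": 0,"wz": 0,"x": 0,"y": 0,"z": 0,"fingers": 0.5},{"wx": 0,"wy": 0,"wz": 0,"x": 0,"y": 0,"z": 0,"fingers": 0.2},{"wx": 0,"wy": 0,"wz": 0,"x": 0,"y": 0,"z": 0,"fingers": -0.2},{"wx": 0,"wy": 0,"wz": 0,"x": 0,"y": 0,"z": 0,"fingers": -0.2}]'

```text
time: 18.23
tool_pos: [0.6148, 0.0312, 0.2972]
tcp_rot: [0.241, 1.556, -0.241]
wrist_force: [0.1, 0.2, 0.2]
width: 0.602
```

Run:
```python
from h import *
import pickle
c=cam('wrist');save(c,'w5.png');pickle.dump(c,open('w5.pkl','wb'));s=monitor.read_state();print(s['tool_pos'],s['wrist_force'],s['width'],s['time'])
```

```text
[0.61462122 0.03120807 0.29702936] [ 0.58379132 -0.1465662  -0.11809128] 0.600168108196622 18.275
```

View pics/w5.png

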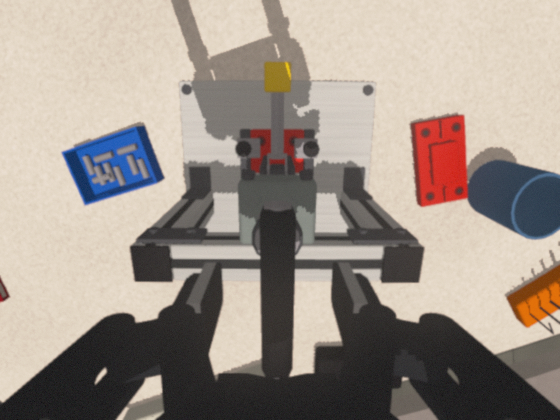

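Picture: the handle stands free and raised between the open fingers, with its far end at about (277,375), and the wrist force is about zero. The hammer holds cocked. I'll move to the pad with the tool tilted 25° so that the body stays clear of the handle.

play_rows --deltas '[{"wx": 0,"wy": 0,"wz": 0,"x": 0,"y": 0,"z": 30,"fingers": -0.2},{"wx": 0,"wy": 0,"wz": 0,"x": 0,"y": 0,"z": 70,"fingers": -0.2},{"wx": 0,"wy": 0,"wz": 0,"x": 0,"y": 0,"z": 90,"fingers": -0.2},{"wx": -2.5,"wy": -8,"wz": 0,"x": -40,"y": 13,"z": 90,"fingers": 0.5},{"wx": -5,"wy": -16,"wz": 0,"x": -80,"y": 26,"z": 80,"fingers": 1},{"wx": -7.6,"wy": -23.8,"wz": 0,"x": -102,"y": 33,"z": 50,"fingers": 1},{"wx": -7.6,"wy": -23.8,"wz": 0,"x": -102,"y": 33,"z": 0,"fingers": 1},{"wx": -7.6,"wy": -23.8,"wz": 0,"x": -102,"y": 33,"z": -50,"fingers": 1},{"wx": -7.6,"wy": -23.8,"wz": 0,"x": -102,"y": 33,"z": -90,"fingers": 1},{"wx": -7.6,"wy": -23.8,"wz": 0,"x": -102,"y": 33,"z": -120,"fingers": 1},{"wx": -7.6,"wy": -23.8,"wz": 0,"x": -102,"y": 33,"z": -130,"fingers": 1},{"wx": -7.6,"wy": -23.8,"wz": 0,"x": -102,"y": 33,"z": -130,"fingers": 1},{"wx": -7.6,"wy": -23.8,"wz": 0,"x": -102,"y": 33,"z": -130,"fingers": 1}]' --grip_force 20

```text
time: 19.9
tool_pos: [0.5137, 0.0645, 0.1687]
tcp_rot: [0.175, 1.123, -0.274]
wrist_force: [-0.3, 0.5, 0.7]
width: -0.004
```

Run:
```python
from h import *
import pickle
c=cam('wrist');save(c,'w6.png');pickle.dump(c,open('w6.pkl','wb'));s=monitor.read_state();print(s['tool_pos'],s['wrist_force'],s['width'],s['time'])
```

```text
[0.51374891 0.0645459  0.16892692] [ 0.08360148 -0.44210551  1.09063966] 0.0003956164061000226 19.95
```

View pics/w6.png

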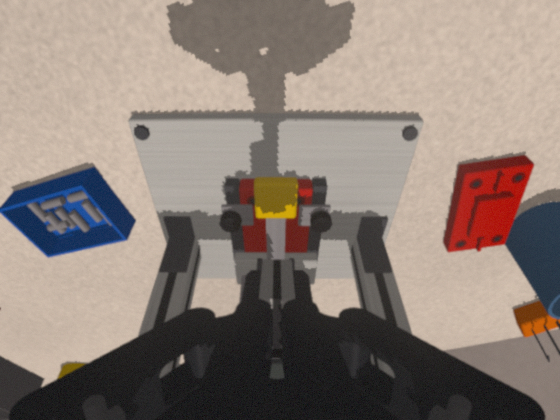

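The closed fingertips sit near (277,265) and the yellow pad near (275,197). I'll check the geometry numerically.

Run:
```python
from h import *
import pickle
c=pickle.load(open('w6.pkl','rb'));s=monitor.read_state();M=R.from_rotvec(s['tcp_rot']).as_matrix();print(M.round(3));t=s['tool_pos']
for dz in(-.011,.011): print('tip corner',t+M@[.022,0,dz])
print('cam',c['w'][:3,3])
hsv=cv2.cvtColor(c['frame'],cv2.COLOR_RGB2HSV);m=cv2.inRange(hsv,(20,150,60),(35,255,255));m[:,:200]=0;m[:,350:]=0;ys,xs=np.nonzero(m);print(xs.min(),xs.max(),ys.min(),ys.max())
print(onz(c,276,197,.104))
```

```text
[[ 0.405  0.303  0.863]
 [-0.128  0.953 -0.274]
 [-0.905  0.001  0.425]]
tip corner [0.51317766 0.06475138 0.14433766]
tip corner [0.53215402 0.05871248 0.15368804]
cam [0.40045369 0.10080406 0.2473921 ]
254 297 178 218
[0.51312588 0.06469377 0.104     ]
```

The tip's low corner is over the pad, 3 mm forward of its centre and 40 mm above it. The camera turns out to be on the robot side, so it is clear of the handle. Next I'll lower and press.

play_rows --deltas '[{"wx": 0,"wy": 0,"wz": 0,"x": 0,"y": 0,"z": -15,"fingers": 1},{"wx": 0,"wy": 0,"wz": 0,"x": 0,"y": 0,"z": -28,"fingers": 1},{"wx": 0,"wy": 0,"wz": 0,"x": 0,"y": 0,"z": -35,"fingers": 1},{"wx": 0,"wy": 0,"wz": 0,"x": 0,"y": 0,"z": -35,"fingers": 1}]'

```text
time: 20.45
tool_pos: [0.5115, 0.0641, 0.1304]
tcp_rot: [0.173, 1.128, -0.275]
wrist_force: [-0.8, -0.5, -0.2]
width: 0.002
```

play_rows --deltas '[{"wx": 0,"wy": 0,"wz": 0,"x": 0,"y": 0,"z": -2,"fingers": 1},{"wx": 0,"wy": 0,"wz": 0,"x": 0,"y": 0,"z": -4,"fingers": 1},{"wx": 0,"wy": 0,"wz": 0,"x": 0,"y": 0,"z": -6,"fingers": 1},{"wx": 0,"wy": 0,"wz": 0,"x": 0,"y": 0,"z": -8,"fingers": 1},{"wx": 0,"wy": 0,"wz": 0,"x": 0,"y": 0,"z": -8,"fingers": 1}]'

```text
time: 21.08
tool_pos: [0.5126, 0.0644, 0.1242]
tcp_rot: [0.174, 1.125, -0.274]
wrist_force: [-1.6, 0.6, 2.9]
width: -0.002
```

play_rows --deltas '[{"wx": 0,"wy": 0,"wz": 0,"x": 0,"y": 0,"z": -2,"fingers": 1},{"wx": 0,"wy": 0,"wz": 0,"x": 0,"y": 0,"z": -4,"fingers": 1},{"wx": 0,"wy": 0,"wz": 0,"x": 0,"y": 0,"z": -4,"fingers": 1}]'

```text
time: 21.45
tool_pos: [0.5127, 0.0644, 0.1204]
tcp_rot: [0.174, 1.125, -0.274]
wrist_force: [-3.2, 1.7, 6.0]
width: 0.003
```

play_rows --deltas '[{"wx": 0,"wy": 0,"wz": 0,"x": 0,"y": 0,"z": -1.5,"fingers": 1},{"wx": 0,"wy": 0,"wz": 0,"x": 0,"y": 0,"z": -3,"fingers": 1},{"wx": 0,"wy": 0,"wz": 0,"x": 0,"y": 0,"z": -3,"fingers": 1}]'

```text
time: 21.82
tool_pos: [0.5127, 0.0644, 0.1174]
tcp_rot: [0.174, 1.125, -0.274]
wrist_force: [-1.9, -0.8, 5.3]
width: -0.001
```

play_rows --deltas '[{"wx": 0,"wy": 0,"wz": 0,"x": 0,"y": 0,"z": -1.5,"fingers": 1},{"wx": 0,"wy": 0,"wz": 0,"x": 0,"y": 0,"z": -2.5,"fingers": 1},{"wx": 0,"wy": 0,"wz": 0,"x": 0,"y": 0,"z": -2.5,"fingers": 1}]'

```text
time: 22.2
tool_pos: [0.5127, 0.0644, 0.1149]
tcp_rot: [0.174, 1.125, -0.274]
wrist_force: [-3.1, 0.3, 5.0]
width: -0.001
```

play_rows --deltas '[{"wx": 0,"wy": 0,"wz": 0,"x": 0,"y": 0,"z": -1.5,"fingers": 1},{"wx": 0,"wy": 0,"wz": 0,"x": 0,"y": 0,"z": -2.5,"fingers": 1},{"wx": 0,"wy": 0,"wz": 0,"x": 0,"y": 0,"z": -2.5,"fingers": 1}]'

```text
time: 22.58
tool_pos: [0.5128, 0.0643, 0.1125]
tcp_rot: [0.174, 1.124, -0.274]
wrist_force: [-3.6, -0.2, 5.7]
width: 0.0
```

play_rows --deltas '[{"wx": 0,"wy": 0,"wz": 0,"x": 0,"y": 0,"z": -1.5,"fingers": 1},{"wx": 0,"wy": 0,"wz": 0,"x": 0,"y": 0,"z": -2.5,"fingers": 1},{"wx": 0,"wy": 0,"wz": 0,"x": 0,"y": 0,"z": -2.5,"fingers": 1}]'

```text
time: 22.95
tool_pos: [0.5125, 0.0643, 0.1094]
tcp_rot: [0.174, 1.125, -0.274]
wrist_force: [0.7, 0.5, 1.4]
width: 0.004
```

The force fell from 5.7 to 1.4 N, so it tripped. I'll lift off and look.

play_rows --deltas '[{"wx": 0,"wy": 0,"wz": 0,"x": 0,"y": 0,"z": 10,"fingers": 1},{"wx": 0,"wy": 0,"wz": 0,"x": 0,"y": 0,"z": 30,"fingers": 1},{"wx": 0,"wy": 0,"wz": 0,"x": 0,"y": 0,"z": 70,"fingers": 1},{"wx": 0,"wy": 0,"wz": 0,"x": 0,"y": 0,"z": 120,"fingers": 1},{"wx": 0,"wy": 0,"wz": 0,"x": -20,"y": 0,"z": 160,"fingers": 1},{"wx": 0,"wy": 0,"wz": 0,"x": -20,"y": 0,"z": 160,"fingers": 1}]'

```text
time: 23.7
tool_pos: [0.4938, 0.0648, 0.2747]
tcp_rot: [0.176, 1.118, -0.272]
wrist_force: [0.0, 0.7, -0.5]
width: 0.004
```

Run:
```python
from h import *
import pickle
c=cam('wrist');save(c,'w7.png');pickle.dump(c,open('w7.pkl','wb'));s=monitor.read_state();print(s['tool_pos'],s['wrist_force'],s['width'],s['time'])
```

```text
[0.49283977 0.06458162 0.27181371] [-0.41281938  0.30040901 -0.77604109] -0.0026430441967094298 23.75
```

View pics/w7.png

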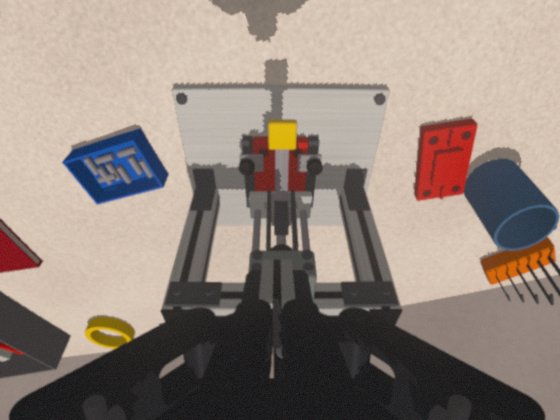

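The pad is back up near (282,134), and the fingers hide the handle. I'll return to the earlier hover to measure its height.

play_rows --deltas '[{"wx": 0,"wy": 0,"wz": 0,"x": 0,"y": 0,"z": 50,"fingers": 1},{"wx": 0,"wy": 0,"wz": 0,"x": 0,"y": 0,"z": 100,"fingers": 1},{"wx": 2.5,"wy": 8,"wz": 0,"x": 30,"y": -9,"z": 131,"fingers": 0},{"wx": 5,"wy": 16,"wz": 0,"x": 70,"y": -21,"z": 131,"fingers": -1},{"wx": 7.6,"wy": 23.8,"wz": 0,"x": 119,"y": -35,"z": 131,"fingers": -1},{"wx": 7.6,"wy": 23.8,"wz": 0,"x": 119,"y": -35,"z": 131,"fingers": -1},{"wx": 7.6,"wy": 23.8,"wz": 0,"x": 119,"y": -35,"z": 131,"fingers": -1}]'

```text
time: 24.62
tool_pos: [0.6113, 0.029, 0.3964]
tcp_rot: [0.241, 1.564, -0.243]
wrist_force: [-1.0, -0.1, 0.3]
width: 0.999
```

Run:
```python
from h import *
import pickle
c=cam('wrist');save(c,'w8.png');pickle.dump(c,open('w8.pkl','wb'));s=monitor.read_state();print(s['tool_pos'],s['wrist_force'],s['width'],s['time'])
for f in ('w3','w4','w5','w8'):
    c=pickle.load(open(f+'.pkl','rb'));d=c['depth']
    H,W=d.shape;uu,vv=np.meshgrid(np.arange(W),np.arange(H))
    pts=cv2.undistortPoints(np.stack([uu.ravel(),vv.ravel()],1).astype(float)[:,None],np.array(c['K']),np.array([c['k1'],0,0,0,0.]))[:,0]
    P=np.c_[pts,np.ones(len(pts))]*d.reshape(-1,1);P=(P@c['w'][:3,:3].T+c['w'][:3,3]).reshape(H,W,3)
    a=P[...,:2]-[.6147,.0315];ax=np.array([.953,-.304]);u=a@ax;v=a@[.304,.953]
    m=(d>0)&(abs(u)<.035)&(abs(v)<.004)&(P[...,2]>.2)&(P[...,2]<.33);z=P[m][:,2];print(f,len(z),np.percentile(z,[10,50,90]).round(4))
    m=(d>0)&(abs(u+.105)<.008)&(abs(v)<.008)&(P[...,2]<.2);print(' pad z',np.median(P[m][:,2]) if m.any() else None)
```

```text
[0.61054526 0.02942591 0.39897971] [-0.47081138 -0.57024513  0.31589732] 0.9991537965388824 24.675
w3 811 [0.2637 0.2645 0.2654]
 pad z 0.10577848123767264
w4 2243 [0.2638 0.2646 0.2654]
 pad z 0.10565713854367526
w5 2945 [0.3016 0.3023 0.3031]
 pad z 0.10561210091385712
w8 879 [0.2648 0.2655 0.2664]
 pad z 0.10568674385678062
```

View pics/w8.png

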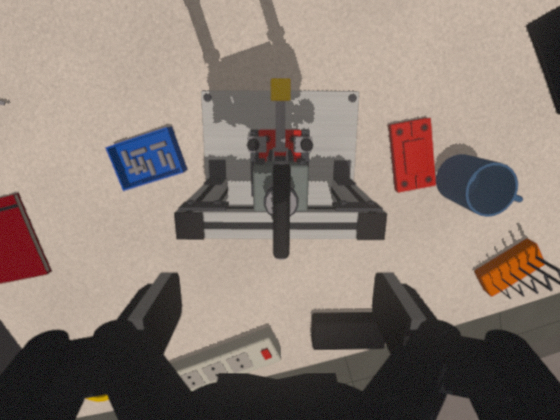

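Handle top: 0.2655 (rest 0.2645, cocked 0.3023), so the hammer is down. Pad: 0.1057, unchanged, so the lever is released. To see the dowel I'll work out an oblique view from the front left.

Run:
```python
from h import *
s=monitor.read_state();M=R.from_rotvec(s['tcp_rot']).as_matrix()
A=np.array([.6147,.0315,.036])
az=np.radians(-17.7-45);b=np.radians(52);f=np.array([np.cos(az),np.sin(az),0]);z=np.array([0,0,1.])
x=np.cos(b)*f-np.sin(b)*z;zt=np.sin(b)*f+np.cos(b)*z;y=np.cross(zt,x)
G=np.c_[x,y,zt];print(np.linalg.det(G))
r=R.from_matrix(G@M.T).as_rotvec(degrees=True);print(r,np.linalg.norm(r))
T=np.array(eyes.read_camera('wrist')['tool_from_camera'])
d=G@T[:3,2]; t=A-.35*d-G@T[:3,3];print(t,(t-s['tool_pos'])*1e3)
```

```text
1.0000000000000004
[-25.188594   -29.90998091 -43.35406783] 58.38362290393436
[0.54417992 0.16770175 0.18521865] [ -66.36534304  138.27584062 -213.76106193]
```

play_rows --deltas '[{"wx": -4,"wy": -5,"wz": -7,"x": -20,"y": 30,"z": 0,"fingers": 0},{"wx": -8,"wy": -10,"wz": -14,"x": -40,"y": 70,"z": 0,"fingers": 1},{"wx": -12,"wy": -15,"wz": -21,"x": -66,"y": 110,"z": 0,"fingers": 1},{"wx": -16,"wy": -20,"wz": -29,"x": -66,"y": 138,"z": -20,"fingers": 1},{"wx": -20,"wy": -25,"wz": -36,"x": -66,"y": 138,"z": -60,"fingers": 1},{"wx": -25.2,"wy": -29.9,"wz": -43.4,"x": -66,"y": 138,"z": -110,"fingers": 1},{"wx": -25.2,"wy": -29.9,"wz": -43.4,"x": -66,"y": 138,"z": -160,"fingers": 1},{"wx": -25.2,"wy": -29.9,"wz": -43.4,"x": -66,"y": 138,"z": -200,"fingers": 1},{"wx": -25.2,"wy": -29.9,"wz": -43.4,"x": -66,"y": 138,"z": -212,"fingers": 1},{"wx": -25.2,"wy": -29.9,"wz": -43.4,"x": -66,"y": 138,"z": -212,"fingers": 1},{"wx": -25.2,"wy": -29.9,"wz": -43.4,"x": -66,"y": 138,"z": -212,"fingers": 1}]'

```text
time: 26.1
tool_pos: [0.5466, 0.168, 0.1917]
tcp_rot: [0.499, 0.808, -1.013]
wrist_force: [0.2, -0.7, 0.8]
width: 0.001
```

Run:
```python
from h import *
import pickle
c=cam('wrist');save(c,'w9.png');pickle.dump(c,open('w9.pkl','wb'));s=monitor.read_state();print(s['tool_pos'],s['wrist_force'],s['time'])
im=c['frame'][130:270,200:360];cv2.imwrite('pics/w9z.png',cv2.cvtColor(cv2.convertScaleAbs(cv2.resize(im,None,fx=4,fy=4,interpolation=cv2.INTER_CUBIC),alpha=1.5),cv2.COLOR_RGB2BGR))
```

```text
[0.54659756 0.16800037 0.1913909 ] [-0.00980214  0.47168164  0.35939181] 26.15
```

View pics/w9.png

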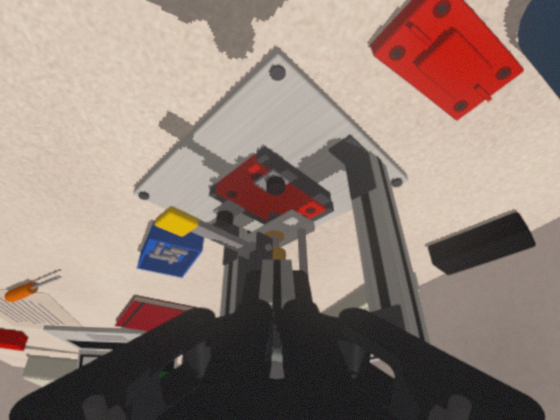

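View pics/w9z.png

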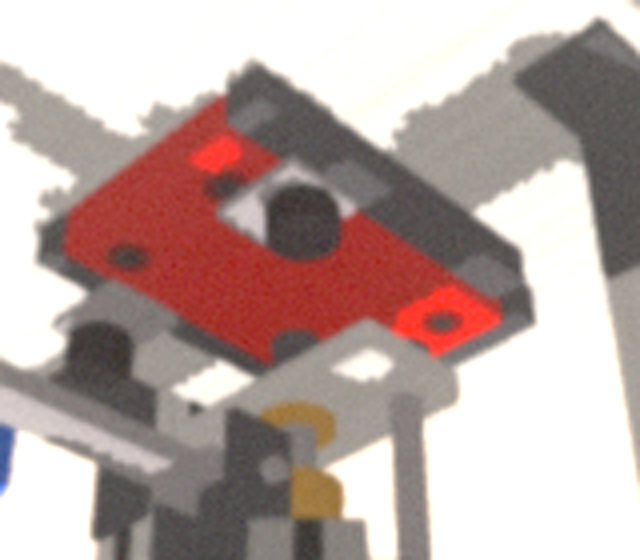

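The picture is upside down relative to the world. The red bracket is at (270,185), and the grey guide plate at (290,225) hides the boss. I'll take one lower look, first checking clearance to the mug.

Run:
```python
from h import *
import pickle
c=pickle.load(open('w8.pkl','rb'))
print('mug',onz(c,478,188,.09)); print('spare',onz(c,412,155,.024))
s=monitor.read_state();M=R.from_rotvec(s['tcp_rot']).as_matrix()
A=np.array([.6147,.0315,.040])
T=np.array(eyes.read_camera('wrist')['tool_from_camera'])
for o in(-45,-60):
  az=np.radians(-17.7+o);b=np.radians(33);f=np.array([np.cos(az),np.sin(az),0]);z=np.array([0,0,1.])
  x=np.cos(b)*f-np.sin(b)*z;zt=np.sin(b)*f+np.cos(b)*z;y=np.cross(zt,x);G=np.c_[x,y,zt]
  r=R.from_matrix(G@M.T).as_rotvec(degrees=True);d=G@T[:3,2];t=A-.33*d-G@T[:3,3];print(o,r,t,(t-s['tool_pos'])*1e3,'cam',A-.33*d,'body',t-x*.1,'wrist',t-x*.25)
print(s['q'])
```

```text
mug [0.7128013  0.28245436 0.09      ]
spare [0.65779687 0.22612283 0.024     ]
-45 [-16.93642284  -8.36904455  -0.03342637] [0.53370656 0.18673519 0.12563756] [-12.89099991  18.73482162 -65.75333919] cam [0.46909651 0.31380253 0.12947012] body [0.49524097 0.2612609  0.18010147] wrist [0.43754259 0.37304947 0.26179732]
-60 [-17.93493923  -6.10416763 -14.89697673] [0.57664416 0.20240832 0.12563756] [ 30.04660767  34.40795643 -65.75333919] cam [0.5471231  0.34186826 0.12947012] body [0.55877793 0.28435026 0.18010147] wrist [0.53197859 0.40726316 0.26179732]
[ 0.60840417  0.1848746   1.95740493 -0.71636146  1.20159747  0.47206975]
```

play_rows --deltas '[{"wx": -5,"wy": -2.5,"wz": 0,"x": -5,"y": 6,"z": -18,"fingers": 1},{"wx": -11,"wy": -5.4,"wz": 0,"x": -10,"y": 13,"z": -40,"fingers": 1},{"wx": -16.9,"wy": -8.4,"wz": 0,"x": -13,"y": 19,"z": -58,"fingers": 1},{"wx": -16.9,"wy": -8.4,"wz": 0,"x": -13,"y": 19,"z": -63,"fingers": 1},{"wx": -16.9,"wy": -8.4,"wz": 0,"x": -13,"y": 19,"z": -63,"fingers": 1},{"wx": -16.9,"wy": -8.4,"wz": 0,"x": -13,"y": 19,"z": -63,"fingers": 1}]'

```text
time: 26.95
tool_pos: [0.5336, 0.1865, 0.1274]
tcp_rot: [0.316, 0.518, -1.065]
wrist_force: [0.8, 0.3, 0.2]
width: 0.004
```

Run:
```python
from h import *
import pickle
c=cam('wrist');pickle.dump(c,open('w10.pkl','wb'));s=monitor.read_state();print(s['tool_pos'],s['wrist_force'],s['time'])
im=cv2.rotate(c['frame'],cv2.ROTATE_180);cv2.imwrite('pics/w10.png',cv2.cvtColor(im,cv2.COLOR_RGB2BGR))
im=im[160:270,200:340];cv2.imwrite('pics/w10z.png',cv2.cvtColor(cv2.convertScaleAbs(cv2.resize(im,None,fx=5,fy=5,interpolation=cv2.INTER_CUBIC),alpha=1.5,beta=15),cv2.COLOR_RGB2BGR))
```

```text
[0.53354046 0.18636503 0.12743081] [ 0.57314838 -0.26054086  0.15469045] 27.0
```

View pics/w10.png

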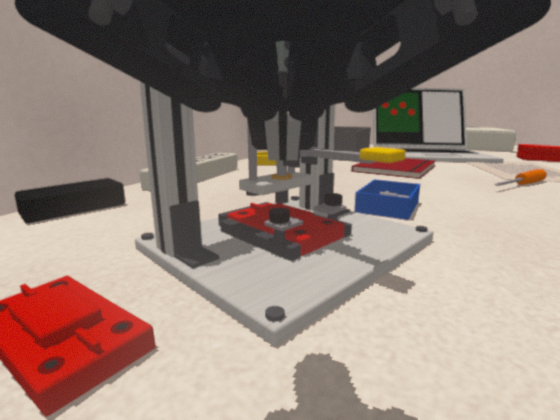

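View pics/w10z.png

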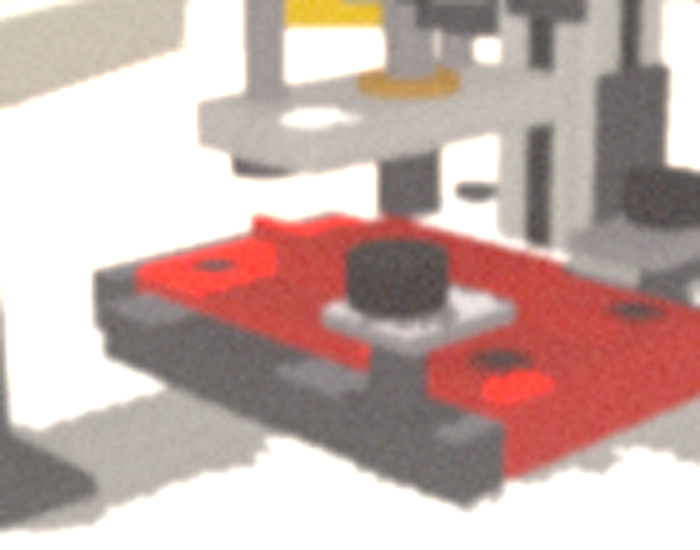

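The upright-turned crop shows the dark hammer head coming straight down to the red boss, its lower edge at about (410,212), with no steel stub visible between. I'll check that by projection.

Run:
```python
from h import *
import pickle
c=pickle.load(open('w10.pkl','rb'));V=np.linalg.inv(c['w'])
for z in (.030,.036,.0395,.0405,.045,.060):
    p=V[:3,:3]@np.array([.6147,.0315,z])+V[:3,3]
    q=cv2.projectPoints(p[None],np.zeros(3),np.zeros(3),np.array(c['K']),np.array([c['k1'],0,0,0,0.]))[0].ravel();u,v=559-q[0],419-q[1];print(z,((u-200)*5).round(),((v-160)*5).round(),p[2])
im=cv2.rotate(c['frame'],cv2.ROTATE_180)[185:225,255:310];cv2.imwrite('pics/w10zz.png',cv2.cvtColor(cv2.convertScaleAbs(cv2.resize(im,None,fx=12,fy=12,interpolation=cv2.INTER_NEAREST),alpha=1.6,beta=15),cv2.COLOR_RGB2BGR))
```

```text
0.03 409.0 283.0 0.33254201370812975
0.036 409.0 254.0 0.3309065785801487
0.0395 409.0 237.0 0.32995257475549306
0.0405 409.0 232.0 0.32968000223416283
0.045 409.0 211.0 0.32845342588817705
0.06 409.0 136.0 0.32436483806822436
```

View pics/w10zz.png

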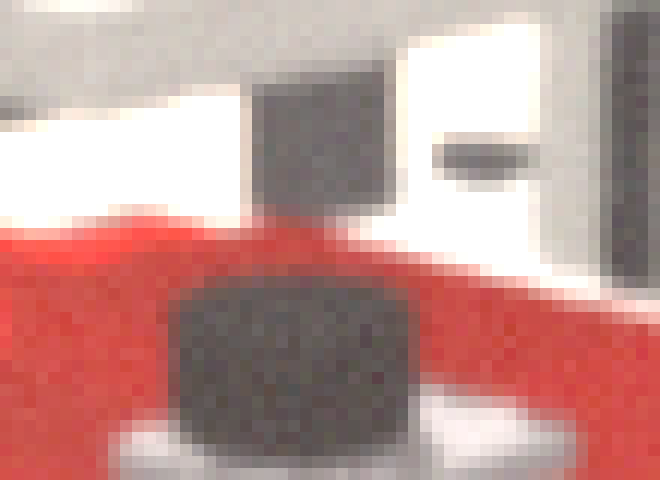

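The head hovers at about z=0.044 and the clip knob hides the dowel's top. I'll shift the viewpoint around the knob.

Run:
```python
from h import *
s=monitor.read_state();M=R.from_rotvec(s['tcp_rot']).as_matrix()
A=np.array([.6147,.0315,.040])
T=np.array(eyes.read_camera('wrist')['tool_from_camera'])
for o in(-68,):
  az=np.radians(-17.7+o);b=np.radians(35);f=np.array([np.cos(az),np.sin(az),0]);z=np.array([0,0,1.])
  x=np.cos(b)*f-np.sin(b)*z;zt=np.sin(b)*f+np.cos(b)*z;y=np.cross(zt,x);G=np.c_[x,y,zt]
  r=R.from_matrix(G@M.T).as_rotvec(degrees=True);d=G@T[:3,2];t=A-.31*d-G@T[:3,3];print(o,r,t,(t-s['tool_pos'])*1e3,'cam',A-.31*d)
```

```text
-68 [  1.86199228   0.50162293 -22.86868595] [0.60242886 0.18449702 0.12565541] [68.88840388 -1.86801008 -1.7753972 ] cam [0.59265193 0.32594953 0.13441058]
```

play_rows --deltas '[{"wx": 0.6,"wy": 0.2,"wz": -8,"x": 20,"y": 5,"z": 0,"fingers": 1},{"wx": 1.2,"wy": 0.3,"wz": -16,"x": 45,"y": 3,"z": 0,"fingers": 1},{"wx": 1.9,"wy": 0.5,"wz": -22.9,"x": 69,"y": 0,"z": 0,"fingers": 1},{"wx": 1.9,"wy": 0.5,"wz": -22.9,"x": 69,"y": 0,"z": 0,"fingers": 1},{"wx": 1.9,"wy": 0.5,"wz": -22.9,"x": 69,"y": 0,"z": 0,"fingers": 1},{"wx": 1.9,"wy": 0.5,"wz": -22.9,"x": 69,"y": 0,"z": 0,"fingers": 1}]'

```text
time: 27.8
tool_pos: [0.6002, 0.1862, 0.1255]
tcp_rot: [0.451, 0.494, -1.445]
wrist_force: [-0.8, -0.8, 0.5]
width: -0.001
```

Run:
```python
from h import *
import pickle
c=cam('wrist');pickle.dump(c,open('w11.pkl','wb'));s=monitor.read_state();print(s['tool_pos'],s['wrist_force'],s['time'])
im=cv2.rotate(c['frame'],cv2.ROTATE_180);cv2.imwrite('pics/w11.png',cv2.cvtColor(im,cv2.COLOR_RGB2BGR))
im=im[170:250,225:335];cv2.imwrite('pics/w11z.png',cv2.cvtColor(cv2.convertScaleAbs(cv2.resize(im,None,fx=7,fy=7,interpolation=cv2.INTER_NEAREST),alpha=1.6,beta=15),cv2.COLOR_RGB2BGR))
V=np.linalg.inv(c['w'])
for z in (.030,.036,.0405,.045):
    p=V[:3,:3]@np.array([.6147,.0315,z])+V[:3,3]
    q=cv2.projectPoints(p[None],np.zeros(3),np.zeros(3),np.array(c['K']),np.array([c['k1'],0,0,0,0.]))[0].ravel();u,v=559-q[0],419-q[1];print(z,((u-225)*7).round(),((v-170)*7).round())
```

```text
[0.60018968 0.18630904 0.12552375] [ 0.00271224 -0.25122347  0.08922974] 27.85
0.03 386.0 313.0
0.036 386.0 271.0
0.0405 386.0 239.0
0.045 386.0 207.0
```

View pics/w11z.png

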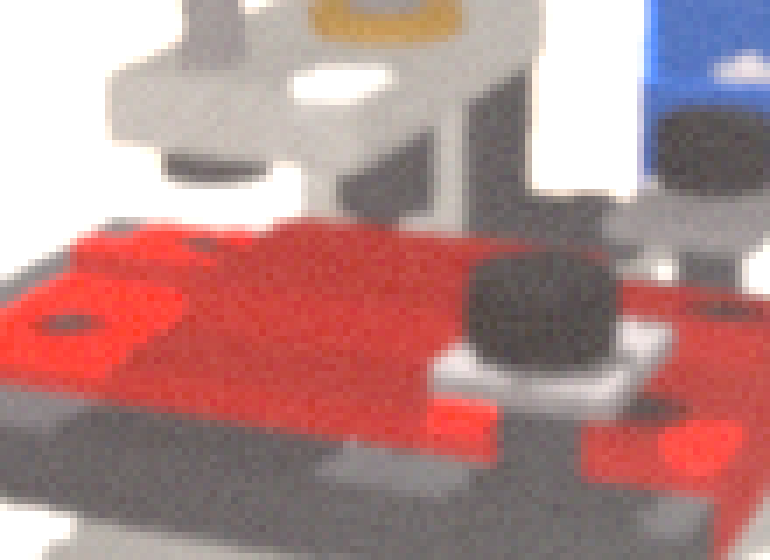

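Under the head, around (386,240–270), the boss is bare red. A dowel standing 4 mm proud would show there as a grey stub about 30 px high, and there is none, so it is flush. Nothing is in contact with the robot, so I'm handing in.

```bash
python3 -c "
from h import *
print(monitor.read_state()['wrist_force']);print(finish_job())"
```

```text
[ 0.00271224 -0.25122347  0.08922974]
the job is handed in; nothing more can be done
None
```

The job is done and handed in at about 28 s: the hammer was cocked, let go, and fired, and as far as the pictures show the dowel is flush.

- **Cocking:** I pinched the T-handle and raised it in small steps. At about 40 mm of rise the pull left the spring line by 4 N, so the nut was on the rubber with about 1 mm of squeeze. When I lowered it, the load went to zero at about 38 mm, so the sear was holding. I let go and the handle stayed up: its top was at 0.302 m, against 0.2645 m at rest.
- **Firing:** I pressed the yellow pad with closed fingertips. The highest upward force I read was 6 N, and it fell to about 1.4 N after roughly 19 mm of travel, which was the trip.
- **Last checks:** The handle top read 0.2655 m, 1 mm off its rest reading, so the hammer is down. The pad is back at its starting height and the wrist force was about zero. I touched none of the bystanders, but I did not measure their positions afterwards.
- **Dowel:** The first two oblique views were blocked, by the guide plate and then by a clip knob. The third showed a bare red boss with no stub standing proud. That is a visual check, not a measured depth.

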